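Put the sample containers back in their bench holders

TASK

Put the four containers that stand in front of the robot (not the stock bottles in the far left corner) back in their holders on the bench: the red-lidded pot in the red holder, the white-lidded pot in the white holder, the amber bottle with the black cap in the black holder, and the small dropper bottle with the green label in the green holder. Each must stand upright, flat on the floor inside the rim and let go. Leave the timer and the stack of weighing boats where they are.

Things in the scene. Friction and masses are not known exactly. Their poses are not given: they have to be found in the camera images.
- red_pot_mid (a point): Sample pot with a red screw lid and a white body with a red label band; round, 48 mm diameter at the lid, body 46 mm diameter, 60 mm tall, 50 g. This point: on the axis, half-way up (30 mm above its underside); z up along the axis. Mass varies by 30 %.
- red_holder: Holder, a low round dish with a red rim and a dark rubber floor, fixed to the bench. Its recess is 68 mm in diameter at the floor (20 mm wider than the thing that goes in); outer diameter 84 mm; rim 9 mm high, wall 6 to 8 mm thick; recess floor 3 mm above the bench. Origin on its axis at the bench surface; z up.
- white_pot_mid (a point): Sample pot with a white screw lid and a white body with an orange label band; round, 54 mm diameter at the lid, body 52 mm diameter, 68 mm tall, 60 g. This point: on the axis, half-way up (34 mm above its underside); z up along the axis. Mass varies by 30 %.
- white_holder: Holder, a low round dish with a white rim and a dark rubber floor, fixed to the bench. Its recess is 74 mm in diameter at the floor (20 mm wider than the thing that goes in); outer diameter 90 mm; rim 9 mm high, wall 6 to 8 mm thick; recess floor 3 mm above the bench. Origin on its axis at the bench surface; z up.
- amber_bottle_mid (a point): Amber (brown) glass bottle with a black screw cap (not the like one in the far left corner); round, 58 mm diameter, 118 mm tall, 240 g; the straight body reaches up to about 74 mm, then come the shoulder and the cap (31 mm diameter, from 100 to 118 mm up); grasp it high on the body, some 70 mm up. This point: on the axis, half-way up (59 mm above its underside); z up along the axis. Mass varies by 30 %.
- black_holder: Holder, a low round dish with a black rim and a dark rubber floor, fixed to the bench. Its recess is 78 mm in diameter at the floor (20 mm wider than the thing that goes in); outer diameter 94 mm; rim 9 mm high, wall 6 to 8 mm thick; recess floor 3 mm above the bench. Origin on its axis at the bench surface; z up.
- dropper_mid (a point): Small amber (brown) glass dropper bottle with a green label band, a white collar and a slim black rubber bulb on top (not the like one in the far left corner); round, body 36 mm diameter, 101 mm tall, 60 g; the straight body reaches up to about 52 mm, the collar (19 mm diameter) from 66 to 78 mm, the bulb (12 mm diameter) from 78 to 101 mm. This point: on the axis, half-way up (50 mm above its underside); z up along the axis. Mass varies by 30 %.
- green_holder: Holder, a low round dish with a green rim and a dark rubber floor, fixed to the bench. Its recess is 56 mm in diameter at the floor (20 mm wider than the thing that goes in); outer diameter 72 mm; rim 9 mm high, wall 6 to 8 mm thick; recess floor 3 mm above the bench. Origin on its axis at the bench surface; z up.
- weigh_boats: Bystander, to be left alone: nested stack of white square weighing boats, 63 x 63 x 28 mm, loose on the bench. Origin at the centre of its underside, z up.
- timer: Bystander, to be left alone: white bench timer with a small screen and three buttons, 35 x 68 x 65 mm, standing loose on the bench. Origin at the centre of its underside, z up.
Things that resemble listed ones, but are neither listed nor needed, are in the scene too. What is shaped like the part that bears dropper_mid but turquoise is not meant.

How it is judged:
By the outcome, as a careful person would: the job done as asked, in the order asked, and still so for the second after the job is handed in, with the robot touching nothing.
It also fails if it takes over 128 s, if anything falls off the work surface, if the arm or the gripper's body presses on something with over 40 N, if the wrist force passes 120 N, or if a joint passes its speed limit or range.

ROBOT

A 6-joint arm with a two-finger parallel gripper is mounted at the origin on a cart in front of the work surface, level with it; the furniture and walls round the work are solid. World frame = base frame: x ahead of the robot, y to its left, z up, the work surface at z = 0. Lengths are in mm, angles in rad, forces in N, time in s.
With the tool pointing down it reaches from about 350 to 775 mm from the base axis. Payload 7.3 kg.
Tool frame: the origin (TCP) lies midway between the tips of the shut fingers; the grasp point (between the pads) lies 19 mm behind it; z points along the fingers, y is the direction in which the jaws open and shut (so a half turn about z gives the same grasp; the last joint's range is limited). The gripper opens to 92 mm and grips with 3 to 60 N. Pads are 19 mm wide; open, the fingers measure 130 mm over their backs; the gripper's body (75 mm by 190 mm) begins 47 mm behind the grasp point.
Start: joints at [-1.429, 0.342, 1.524, -0, 1.275, -0.146], TCP at [149.04, -503.42, 226.741] pointing down, gripper open.
Joint ranges: [-2.53, 2.53], [-0.77, 2.02], [0.04, 2.7], [-1, 4.14], [0.28, 2.66], [-3.11, 3.11]. Speed limits (rad/s): [2.57, 2.57, 3.14, 3.14, 3.14, 3.14].

INTERFACE

Orientations are given as [roll, pitch, yaw] about the fixed x, y, z axes, in that order (R = Rz(yaw) Ry(pitch) Rx(roll)).
In Python, from plant import sensors, imaging, ticket gives the robot as it stands. The module is installed in compiled form; this text tells all that it offers.
- The arm moves only by the tool arm_command, never from a script. Its argument "increments" is one flat list of numbers, 5 for each row, row after row: the closure, from 0 (fully open) to 1 (shut), then the shift along the tool's x, y, z in mm, then the turn about the tool's z in degrees. In form: [hand, dx, dy, dz, spin, hand, dx, dy, dz, spin, ...]. A call has 1 to 20 rows; each row is the pose to reach, as a shift and turn from the pose commanded when the call began, along the tool's axes at that moment; what a row does not reach only later rows make up. A row lasts 1/8 s, in which the tool goes at most 62.5 mm and 10.7 degrees, less where a joint would pass 70% of its speed; a pose out of reach is approached as far as the arm can. A call with a gripper value outside its range is refused whole. The fingers move at their own pace and stop on an object; the grip force is fixed at half the most. Time passes only in rows, so rows that repeat a pose let the fingers close. It gives the time, the measured TCP pose, the force and the opening at its end, in the units of the state.
- sensors.get_obs(): the state, without advancing time (a new reading comes with each control period).
- imaging.capture(name): name is "scene" or "top" or "wrist"; returns the picture (400x640x3 uint8, blue, green, red); there is no depth.
- imaging.calibration(name): a dict with "fx", "fy", "cx", "cy" (pixels), "world_to_cam" (4x4, takes a point from world to camera coordinates); the wrist camera has in their place "hand_eye" (4x4, takes a point from camera to tool coordinates, whose origin is the TCP and whose axes are the flange's). Camera axes: x right, y down, z forward; pixel columns grow to the right and rows downward; lengths in mm; the calibration is good to about 2 mm. A picture is of the moment at which its call begins: read the wrist's pose just before it. calibration takes no time and is no camera call.
- ticket.close_job(): hands the job in, once; it reports no verdict.
The state is a dict: "time": time; "joint_positions": joint angles; "dq": joint speeds; "tau": joint torques, N m; "tool_pos": TCP position; "tcp_rot": TCP orientation; "contact_force": force on the tool from outside, world axes, zero at the start; "moment": the same for the moment, N m; "grip_width": finger opening in mm.
Only numpy, scipy, OpenCV 4.12 (cv2) and the standard library are available. Lean on these libraries where they do the work, as an engineer would, in place of code of your own. Each camera call takes 0.05 s, during which the arm holds its last target. There are 200 camera calls.

## Working session

There is one attempt and no reset: what is moved stays moved. The work goes in short steps, Python scripts to look and compute and a tool call to move; the robot and the scene stay as the last step left them, time stands still between calls to the robot, and variables do not carry over. Pictures are saved under pics/ and viewed, about 12 in all and at most 16, crops included, and the job is handed in when it is done.

Besides the shell and the picture viewer there is one more tool, called by a JSON object that holds its "op" and its "data". arm_command: Moves the arm, as the interface text tells. Its arguments: {"type":"object","properties":{"increments":{"type":"array","items":{"type":"number"}}},"required":["increments"]}

```bash
mkdir -p pics; cat > h.py <<'E'
import numpy as np, cv2
from plant import sensors, imaging, ticket
from scipy.spatial.transform import Rotation as R
def ray(name,u,v,z):
    "world point on plane z seen at pixel (top/scene)"
    c=imaging.calibration(name); T=np.linalg.inv(np.array(c["world_to_cam"]))
    d=T[:3,:3]@[(u-c["cx"])/c["fx"],(v-c["cy"])/c["fy"],1]; o=T[:3,3]
    return o+d*(z-o[2])/d[2]
def proj(name,p):
    c=imaging.calibration(name); q=(np.array(c["world_to_cam"])@[*p,1])[:3]
    return [c["fx"]*q[0]/q[2]+c["cx"],c["fy"]*q[1]/q[2]+c["cy"]]
def wray(u,v,z,o):
    c=imaging.calibration("wrist"); H=np.array(c["hand_eye"])
    Rt=R.from_euler('xyz',o["tcp_rot"]).as_matrix()
    d=Rt@H[:3,:3]@[(u-c["cx"])/c["fx"],(v-c["cy"])/c["fy"],1]; p=Rt@H[:3,3]+o["tool_pos"]
    return p+d*(z-p[2])/d[2]
E
python3 - <<'E'
from h import *
for n in("scene","top"):
    cv2.imwrite(f"pics/{n}1.png",imaging.capture(n))
    T=np.linalg.inv(np.array(imaging.calibration(n)["world_to_cam"]));print(n,T.round(2).tolist(),imaging.calibration(n)["fx"])
print(sensors.get_obs()); print(imaging.calibration("wrist"))
E
```

```text
scene [[-0.83, -0.41, 0.37, 208.24], [-0.55, 0.59, -0.58, 560.14], [0.02, -0.69, -0.72, 757.26], [0.0, 0.0, 0.0, 1.0]] 412.16094158613635
top [[-0.01, -1.0, 0.1, 452.05], [-1.0, 0.01, -0.0, -3.68], [0.0, -0.1, -1.0, 1096.26], [0.0, 0.0, 0.0, 1.0]] 390.5311468694176
{'time': 0.1, 'joint_positions': array([-1.42899160e+00,  3.42681308e-01,  1.52489118e+00, -1.91950614e-05,
        1.27540630e+00, -1.46022576e-01]), 'dq': array([ 0.00119989, -0.00048272, -0.00208729, -0.00028155,  0.00118795,
       -0.00021489]), 'tau': array([ 8.19493707e-04, -4.32004774e+01, -2.44694763e+01,  7.18625123e-02,
        5.25937497e-02, -3.10241808e-05]), 'tool_pos': array([ 148.98556385, -503.04953984,  226.11037424]), 'tcp_rot': array([-3.14021861e+00, -1.83526938e-04,  2.87832778e-01]), 'contact_force': array([ 0.59917946, -0.37105376, -0.12384008]), 'moment': array([-0.03827144,  0.00444715, -0.00501722]), 'grip_width': 91.62264917096178}
{'fx': 281.25606458703885, 'fy': 281.25606458703885, 'cx': 313.54399117466255, 'cy': 198.38670365156517, 'hand_eye': array([[-1.42302807e-03, -9.55948677e-01, -2.93530411e-01,
         7.96649422e+01],
       [ 9.99998938e-01, -1.45266166e-03, -1.17046020e-04,
         6.46697837e-01],
       [-3.14510386e-04, -2.93530266e-01,  9.55949729e-01,
        -1.58414962e+02],
       [ 0.00000000e+00,  0.00000000e+00,  0.00000000e+00,
         1.00000000e+00]])}
```

View pics/scene1.png

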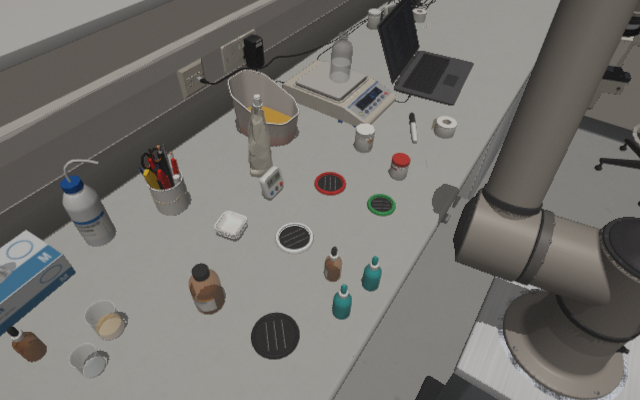

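View pics/top1.png

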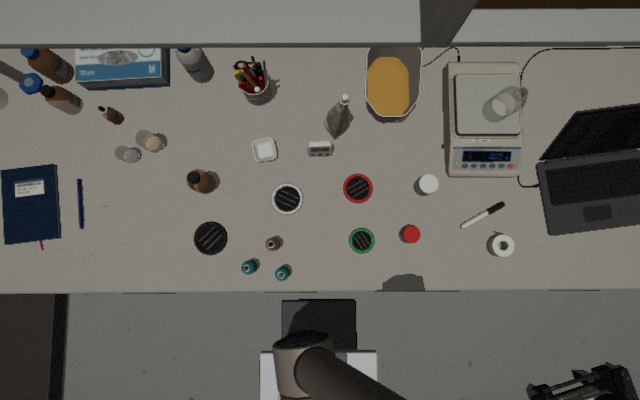

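```bash
python3 - <<'E'
from h import *
for n,u,v,z in [("red_pot",411,234,60),("white_pot",428,184,68),("amber",201,178,118),("dropper",273,243,100),("redH",358,188,9),("whiteH",287,199,9),("blackH",210,238,9),("greenH",361,240,9),("boats",264,150,28),("timer",320,148,60),("turq1",249,266,100),("turq2",283,272,100),("glassbottle",337,122,50)]:
    p=ray("top",u,v,z); print(n,p.round(0)[:2],"scene px",np.round(proj("scene",p)))
t=cv2.imread("pics/top1.png")[120:295,180:460]; s=cv2.imread("pics/scene1.png")[110:360,180:480]
cv2.imwrite("pics/crop1.png",cv2.resize(t,None,fx=2.8,fy=2.8,interpolation=2))
cv2.imwrite("pics/crop2.png",cv2.resize(s,None,fx=2.4,fy=2.4,interpolation=2))
E
```

```text
red_pot [ 468. -248.] scene px [401. 158.]
white_pot [ 600. -295.] scene px [366. 129.]
amber [611. 293.] scene px [210. 262.]
dropper [446. 112.] scene px [336. 244.]
redH [ 598. -115.] scene px [331. 182.]
whiteH [568.  84.] scene px [295. 236.]
blackH [461. 297.] scene px [276. 334.]
greenH [ 453. -121.] scene px [381. 204.]
boats [704. 147.] scene px [232. 223.]
timer [701.  -9.] scene px [273. 175.]
turq1 [389. 172.] scene px [345. 279.]
turq2 [374.  87.] scene px [374. 252.]
glassbottle [776. -56.] scene px [262. 157.]
```

View pics/crop1.png

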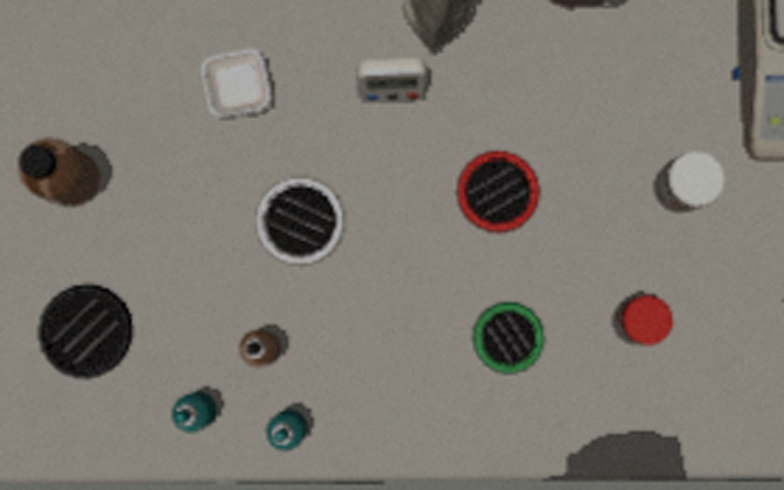

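View pics/crop2.png

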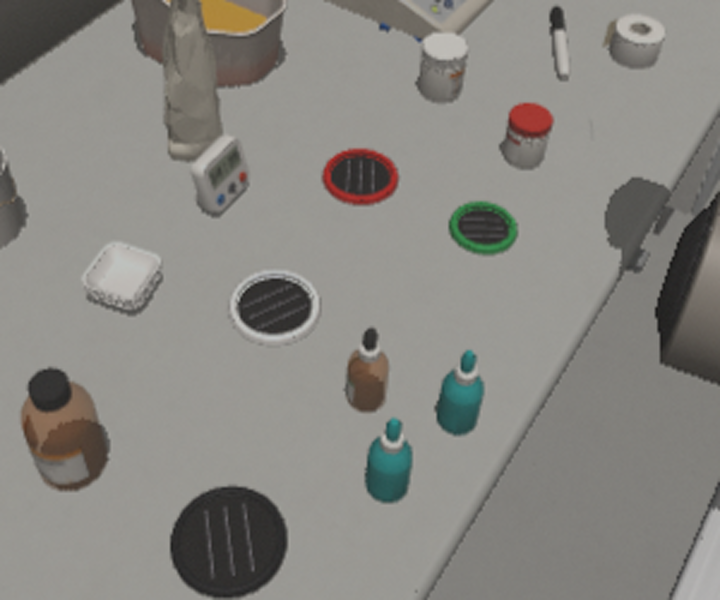

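Candidates, top-image pixels:
- Red pot is at (411,234); nothing else looks like it.
- White pot is at (428,184). The tape roll at (502,245) and the pots on the far right are rejected.
- Amber bottle is at (193,177). The stock bottles at (50,65) and (62,98) are rejected.
- Dropper is the brown one at (270,244). The turquoise ones at (249,267) and (283,273) and the stock one at (112,115) are rejected.
- Holders are red (358,188), white (287,199), black (210,238) and green (361,240).

The crops confirm these choices. I'll go to a hover over the red pot with yaw 0.

{"op": "arm_command", "data": {"increments": [0,378,-154,76,10,0,378,-154,76,16.5,0,378,-154,76,16.5,0,378,-154,76,16.5,0,378,-154,76,16.5,0,378,-154,76,16.5,0,378,-154,76,16.5,0,378,-154,76,16.5,0,378,-154,76,16.5,0,378,-154,76,16.5,0,378,-154,76,16.5]}}

```text
time: 1.48
tool_pos: [467.2, -249.4, 151.0]
tcp_rot: [3.141, -0.0, -0.002]
contact_force: [-0.0, 0.3, -0.1]
grip_width: 91.9
```

```bash
cat >> h.py <<'E'
def look(name,scale=1):
    o=sensors.get_obs(); im=imaging.capture("wrist"); cv2.imwrite(f"pics/{name}.png",im)
    print(o["time"],o["tool_pos"].round(1),o["tcp_rot"].round(3),o["grip_width"].round(1),o["contact_force"].round(1)); return o,im
def blob(im,lo,hi,near,z,o):
    "HSV blob nearest a pixel -> min enclosing circle, world centre"
    m=cv2.inRange(cv2.cvtColor(im,cv2.COLOR_BGR2HSV),lo,hi); m=cv2.morphologyEx(m,cv2.MORPH_OPEN,np.ones((3,3)))
    cs=[c for c in cv2.findContours(m,0,2)[0] if cv2.contourArea(c)>60]
    for c in cs:
        (u,v),r=cv2.minEnclosingCircle(c); print("blob",round(u),round(v),"r",round(r),"A",cv2.contourArea(c),wray(u,v,z,o).round(1))
E
python3 - <<'E'
from h import *
o,im=look("w1"); blob(im,(0,120,60),(8,255,255),None,60,o)
E
```

```text
Traceback (most recent call last):
  File "h.py", line 19, in look
    print(o["time"],o["tool_pos"].round(1),o["tcp_rot"].round(3),o["grip_width"].round(1),o["contact_force"].round(1)); return o,im
                                                                 ^^^^^^^^^^^^^^^^^^^^^
AttributeError: 'float' object has no attribute 'round'
```

View pics/w1.png

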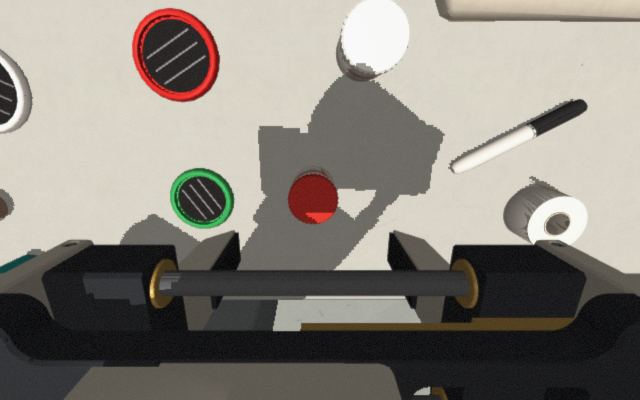

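The wrist view shows the red lid at (313,199), the red holder at (176,55), the green holder at (202,198) and the white lid at (374,36).

```bash
sed -i 's/round(o\["grip_width"\],1)/X/; s/o\["grip_width"\].round(1)/round(o["grip_width"],1)/' h.py
python3 - <<'E'
from h import *
o=sensors.get_obs(); im=cv2.imread("pics/w1.png")
for n,u,v,z in [("red",313,199,60),("redH",176,55,9),("greenH",202,198,9),("white",374,36,68)]: print(n,wray(u,v,z,o).round(1))
blob(im,(0,120,60),(8,255,255),None,60,o); blob(im,(45,100,40),(85,255,255),None,9,o)
E
```

```text
red [ 470.  -249.3   60. ]
redH [ 600.2 -117.5    9. ]
greenH [ 455.8 -125.3    9. ]
white [ 602.4 -296.4   68. ]
blob 313 199 r 25 A 1885.5 [ 470.2 -249.2   60. ]
blob 175 55 r 49 A 6083.0 [ 591.4 -139.1   60. ]
blob 201 198 r 32 A 2838.5 [ 456.1 -124.7    9. ]
```

{"op": "arm_command", "data": {"increments": [0,2.5,0,60,0,0,2.5,0,110,0,0,2.5,0,130,0,0,2.5,0,130,0,0,2.5,0,130,0,1,2.5,0,130,0,1,2.5,0,130,0,1,2.5,0,130,0,1,2.5,0,130,0,1,2.5,0,130,0,1,2.5,0,130,0,1,2.5,0,130,0,1,2.5,0,130,0,1,2.5,0,100,0,1,2.5,0,60,0,1,2.5,0,30,0,1,2.5,0,30,0]}}

```text
time: 3.65
tool_pos: [471.4, -249.3, 122.8]
tcp_rot: [3.139, -0.004, -0.0]
contact_force: [0.6, -0.8, -1.0]
grip_width: 46.7
```

{"op": "arm_command", "data": {"increments": [1,50,-50,0,0,1,90,-90,0,0,1,129,-132,0,0,1,129,-132,0,0,1,129,-132,0,0,1,129,-132,50,0,1,129,-132,80,0,1,129,-132,92,0,1,129,-132,97,0,1,129,-132,97,0,1,129,-132,97,0,0,129,-132,97,0,0,129,-132,97,0,0,129,-132,97,0,0,129,-132,97,0,0,129,-132,97,0,0,129,-132,40,0,0,129,-132,-20,0,0,129,-132,-20,0]}}

```text
time: 6.02
tool_pos: [602.3, -117.4, 146.3]
tcp_rot: [3.138, -0.01, -0.0]
contact_force: [-0.1, -0.9, -0.7]
grip_width: 91.7
```

```bash
python3 - <<'E'
from h import *
o,im=look("w2"); blob(im,(0,120,60),(8,255,255),None,63,o)
E
```

```text
6.025 [ 602.3 -117.4  146.3] [ 3.138 -0.01  -0.   ] 91.7 [-0.1 -0.9 -0.7]
blob 310 193 r 40 A 4275.0 [ 613.3 -115.5   63. ]
```

View pics/w2.png

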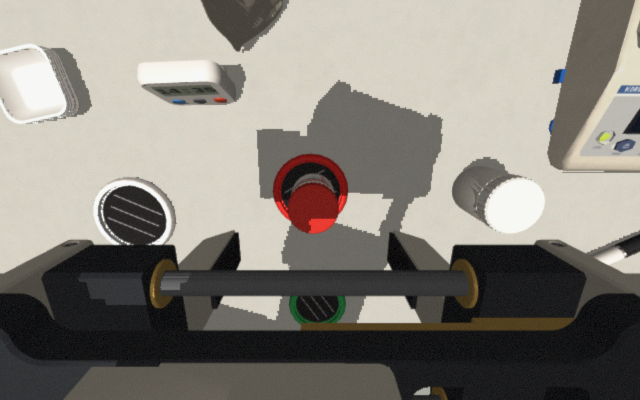

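View 6: the red pot stands in the red holder, with its lid at (312,207) and the ring at (310,190). The white lid is at (513,204) and the white holder at (133,214).

```bash
python3 - <<'E'
from h import *
o=sensors.get_obs()
for n,u,v,z in [("redlid",312,207,63),("redH",310,190,9),("whitelid",513,204,68),("whiteH",133,214,9)]: print(n,wray(u,v,z,o).round(1))
E
```

```text
redlid [ 599.5 -116.1   63. ]
redH [ 600.7 -113.8    9. ]
whitelid [ 603.5 -292.2   68. ]
whiteH [573.7  81.9   9. ]
```

{"op": "arm_command", "data": {"increments": [0,1,60,0,10,0,2,120,0,20,0,4,178,0,30,0,4,178,0,30,0,4,178,50,30,0,4,178,95,30,0,4,178,111,30,0,4,178,111,30,0,4,178,111,30,1,4,178,111,30,1,4,178,111,30,1,4,178,111,30,1,4,178,111,30,1,4,178,111,30,1,4,178,111,30,1,4,178,80,30,1,4,178,30,20,1,4,178,10,10,1,4,178,10,0,1,4,178,10,0]}}

```text
time: 8.57
tool_pos: [603.1, -294.3, 130.6]
tcp_rot: [-3.141, 0.0, -0.002]
contact_force: [-1.1, 0.2, -1.6]
grip_width: 52.9
```

{"op": "arm_command", "data": {"increments": [1,-32,-377,0,0,1,-32,-377,0,0,1,-32,-377,0,0,1,-32,-377,0,0,1,-32,-377,0,0,1,-32,-377,0,0,1,-32,-377,0,0,1,-32,-377,0,0,1,-32,-377,50,0,1,-32,-377,80,0,1,-32,-377,92,0,1,-32,-377,97,0,1,-32,-377,97,0,1,-32,-377,97,0,0,-32,-377,97,0,0,-32,-377,97,0,0,-32,-377,97,0,0,-32,-377,97,0,0,-32,-377,97,0]}}

```text
time: 10.95
tool_pos: [571.4, 82.5, 33.7]
tcp_rot: [3.141, -0.0, -0.0]
contact_force: [-0.0, -1.2, -0.7]
grip_width: 91.0
```

{"op": "arm_command", "data": {"increments": [0,0,0,-55,0,0,0,0,-110,0,0,0,0,-165,0,0,0,0,-165,0,0,0,0,-165,0]}}

```text
time: 11.58
tool_pos: [570.8, 82.5, 198.1]
tcp_rot: [3.141, 0.001, -0.0]
contact_force: [-0.2, 0.7, -0.4]
grip_width: 91.7
```

```bash
python3 - <<'E'
from h import *
o,im=look("w3")
E
```

```text
11.575 [570.8  82.5 198.1] [ 3.141e+00  1.000e-03 -0.000e+00] 91.7 [-0.2  0.7 -0.4]
```

View pics/w3.png

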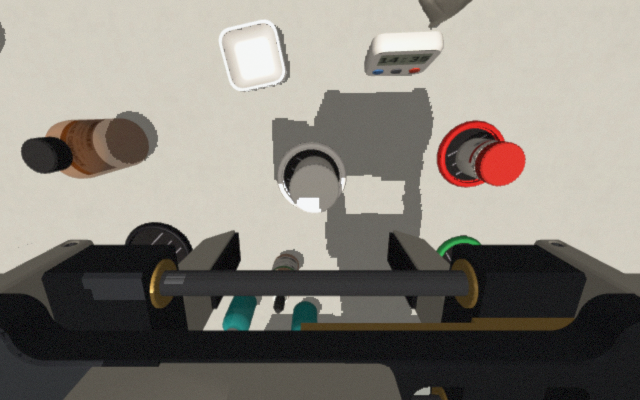

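View 7: the white pot is in the white holder, with its lid at (313,187) and the ring at (312,178). The amber cap is at (42,154) and the bottle's body leads back to its base near (128,140).

```bash
python3 - <<'E'
from h import *
o=sensors.get_obs()
for n,u,v,z in [("whlid",313,187,71),("whiteH",312,178,9),("cap",41,154,118),("base",126,140,0)]: print(n,wray(u,v,z,o).round(1))
print("top cap",ray("top",193.6,177.5,118).round(1))
E
```

```text
whlid [575.1  82.5  71. ]
whiteH [570.3  83.8   9. ]
cap [616.7 311.4 118. ]
base [617.  314.8   0. ]
top cap [612.7 312.  118. ]
```

{"op": "arm_command", "data": {"increments": [0,44,-229,0,0,0,44,-229,0,0,0,44,-229,0,0,0,44,-229,0,0,0,44,-229,0,0,0,44,-229,50,0,0,44,-229,100,0,0,44,-229,130,0,0,44,-229,142,0,0,44,-229,142,0,0,44,-229,142,0,1,44,-229,142,0,1,44,-229,142,0,1,44,-229,142,0,1,44,-229,142,0,1,44,-229,142,0,1,44,-229,120,0,1,44,-229,85,0,1,44,-229,70,0,1,44,-229,70,0]}}

```text
time: 14.12
tool_pos: [615.7, 311.4, 129.1]
tcp_rot: [-3.141, -0.001, -0.0]
contact_force: [-0.0, -0.7, -3.8]
grip_width: 56.7
```

```bash
python3 - <<'E'
from h import *
o,im=look("w4")
E
```

```text
14.125 [615.7 311.4 129.1] [-3.141e+00 -1.000e-03 -0.000e+00] 56.7 [-0.  -0.7 -3.8]
```

View pics/w4.png

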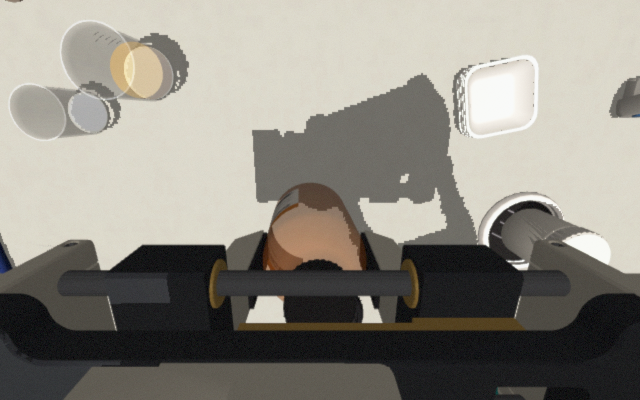

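{"op": "arm_command", "data": {"increments": [1,-50,5,0,0,1,-100,10,0,0,1,-140,14,0,0,1,-151,15,0,0,1,-151,15,0,0,1,-151,15,30,0,1,-151,15,50,0,1,-151,15,62,0,1,-151,15,68,0,1,-151,15,68,0,1,-151,15,68,0,0,-151,15,68,0,0,-151,15,68,0,0,-151,15,68,0,0,-151,15,68,0,0,-151,15,68,0,0,-151,15,20,0,0,-151,15,-40,0,0,-151,15,-70,0,0,-151,15,-70,0]}}

```text
time: 16.68
tool_pos: [465.6, 297.1, 201.4]
tcp_rot: [-3.139, -0.005, -0.0]
contact_force: [-1.0, 0.4, -0.5]
grip_width: 92.0
```

```bash
python3 - <<'E'
from h import *
o,im=look("w5")
E
```

```text
16.675 [465.6 297.1 201.4] [-3.139 -0.005 -0.   ] 92.0 [-1.   0.4 -0.5]
```

View pics/w5.png

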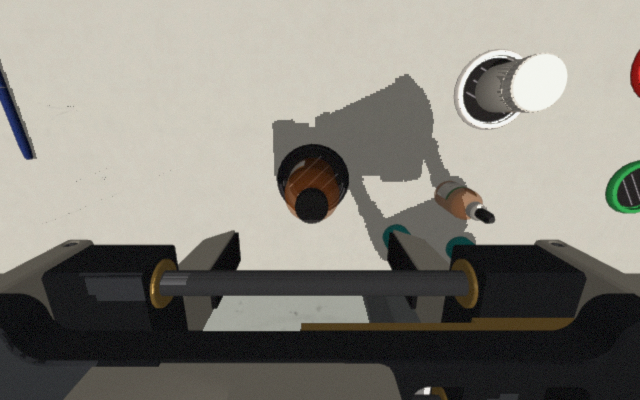

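View 9: the bottle stands in the black holder, with its cap at (312,205) and the ring at (313,184). The dropper's bulb tip is at (486,215) and its base is near (452,192).

```bash
python3 - <<'E'
from h import *
o=sensors.get_obs()
for n,u,v,z in [("cap",312,205,121),("blackH",313,184,9),("bulb",486,215,101),("collar",476,209,76),("base",452,192,0)]: print(n,wray(u,v,z,o).round(1))
print("top bulb",ray("top",270.4,244.3,101).round(1))
im=cv2.imread("pics/w5.png")[150:270,360:520]; cv2.imwrite("pics/w5c.png",cv2.resize(im,None,fx=4,fy=4,interpolation=2))
E
```

```text
cap [465.8 297.5 121. ]
blackH [456.9 296.9   9. ]
bulb [448.7 128.5 101. ]
collar [446.1 124.   76. ]
base [443.5 113.3   0. ]
top bulb [443.2 118.7 101. ]
```

View pics/w5c.png

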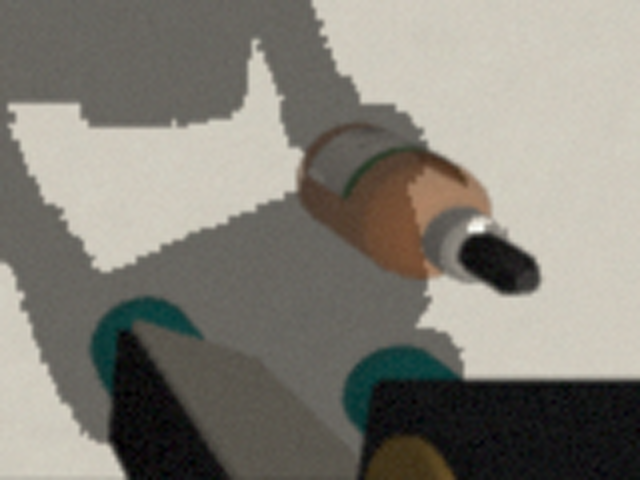

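View 10: the green label edge shows, so the dropper is confirmed. I'll hover over it for a finer fix.

{"op": "arm_command", "data": {"increments": [0,-20,177,0,0,0,-20,177,0,0,0,-20,177,0,0,0,-20,177,20,0,0,-20,177,20,0,0,-20,177,20,0,0,-20,177,20,0]}}

```text
time: 17.6
tool_pos: [444.5, 120.2, 178.9]
tcp_rot: [3.142, -0.0, 0.001]
contact_force: [0.4, -0.2, 0.4]
grip_width: 92.0
```

```bash
python3 - <<'E'
from h import *
o,im=look("w6"); print(wray(313,200,50,o).round(1))
E
```

```text
17.6 [444.5 120.2 178.9] [ 3.142e+00 -0.000e+00  1.000e-03] 92.0 [ 0.4 -0.2  0.4]
[434.4 120.2  50. ]
```

View pics/w6.png

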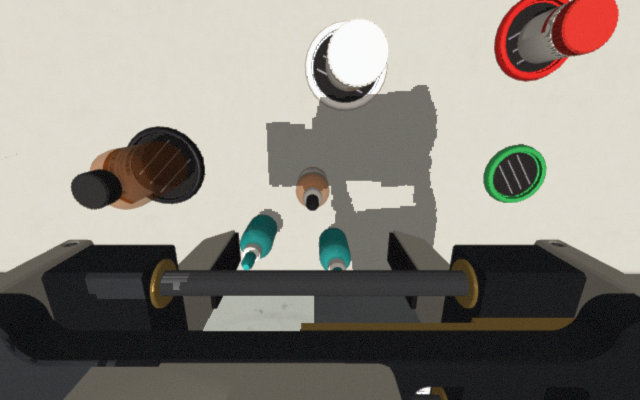

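View 11: the dropper is centred at column 312, with its bulb tip at (312,203) and base near (313,179). The green holder is at (515,173). The amber bottle is in its ring, with the cap at (97,189) and the ring at (166,163).

```bash
python3 - <<'E'
from h import *
o=sensors.get_obs()
for n,u,v,z in [("bulb",312,203,101),("collar",312,194,72),("base",313,179,0),("greenH",515,173,9),("cap",97,189,121),("blackH",166,163,9)]: print(n,wray(u,v,z,o).round(1))
E
```

```text
bulb [447.6 121.  101. ]
collar [447.5 121.1  72. ]
base [445.8 120.2   0. ]
greenH [ 455.1 -120.     9. ]
cap [465.9 292.  121. ]
blackH [467.3 292.9   9. ]
```

{"op": "arm_command", "data": {"increments": [0.3,3,-1,0,0,0.3,3,-1,0,0,0.3,3,-1,0,0,0.3,3,-1,50,0,0.3,3,-1,95,0,0.3,3,-1,125,0,0.3,3,-1,138,0,0.3,3,-1,138,0,0.3,3,-1,138,0,1,3,-1,138,0,1,3,-1,138,0,1,3,-1,138,0,1,3,-1,138,0,1,3,-1,138,0,1,3,-1,138,0,1,3,-1,120,0,1,3,-1,80,0,1,3,-1,45,0,1,3,-1,40,0,1,3,-1,40,0]}}

```text
time: 20.15
tool_pos: [446.9, 120.5, 138.1]
tcp_rot: [3.141, 0.001, -0.0]
contact_force: [-1.2, 0.5, -1.0]
grip_width: 33.9
```

```bash
python3 - <<'E'
from h import *
o,im=look("w7"); cv2.imwrite("pics/w7c.png",cv2.resize(im[130:330,200:440],None,fx=3,fy=3))
E
```

```text
20.15 [446.9 120.5 138.1] [ 3.141e+00  1.000e-03 -0.000e+00] 33.9 [-1.2  0.5 -1. ]
```

View pics/w7c.png

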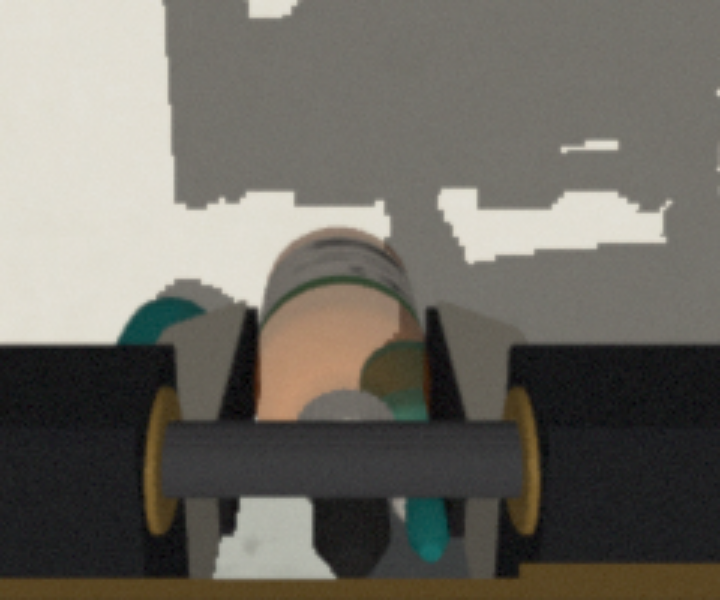

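View 12: the dropper is held upright. Next, the green holder.

{"op": "arm_command", "data": {"increments": [1,2,60,0,0,1,4,120,0,0,1,6,180,0,0,1,8,230,0,0,1,8,243,0,0,1,8,243,0,0,1,8,243,40,0,1,8,243,75,0,1,8,243,89,0,1,8,243,94,0,1,8,243,94,0,1,8,243,94,0,0,8,243,94,0,0,8,243,94,0,0,8,243,94,0,0,8,243,94,0,0,8,243,94,0,0,8,243,50,0,0,8,243,0,0,0,8,243,-50,0]}}

```text
time: 22.7
tool_pos: [455.0, -122.3, 190.2]
tcp_rot: [-3.142, 0.0, -0.0]
contact_force: [1.1, 0.5, 0.1]
grip_width: 91.7
```

{"op": "arm_command", "data": {"increments": [0,-60,50,-10,0,0,-60,150,-20,0,0,-60,200,-20,0,0,-60,200,-20,0,0,-60,200,-20,0,0,-60,200,-20,0,0,-60,200,-20,0]}}

```text
time: 23.58
tool_pos: [395.4, -321.2, 208.7]
tcp_rot: [-3.141, 0.0, 0.001]
contact_force: [-1.1, -0.7, 0.1]
grip_width: 91.7
```

```bash
python3 - <<'E'
from h import *
s=imaging.capture("scene"); t=imaging.capture("top")
a=cv2.resize(s[110:360,180:480],None,fx=2,fy=2); b=cv2.resize(t[130:270,180:400],None,fx=2.7,fy=2.7)
cv2.imwrite("pics/fin_s.png",a); cv2.imwrite("pics/fin_t.png",b)
E
```

```text
(no output)
```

View pics/fin_s.png

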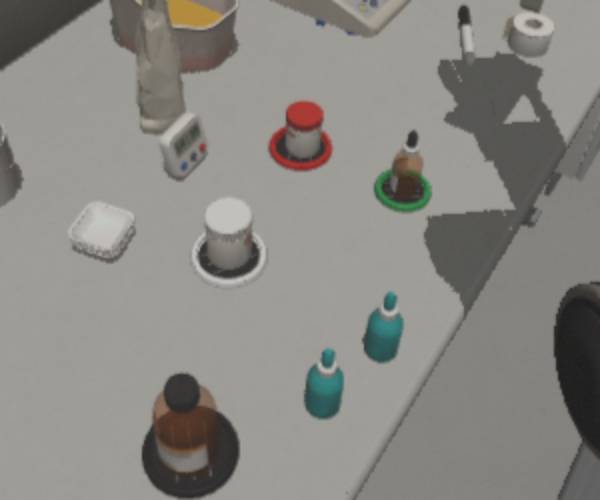

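View pics/fin_t.png

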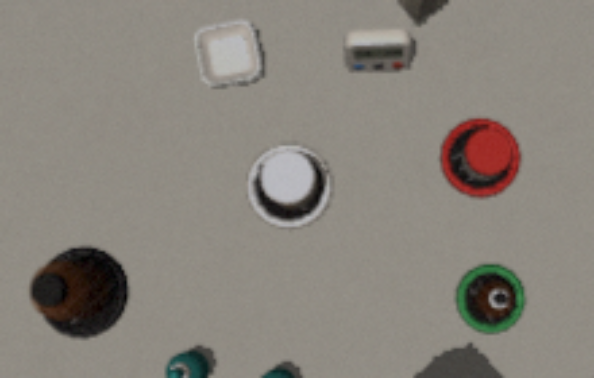

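Views 13 and 14 show all four standing in their own rings, with the timer and weighing boats where they were. I'll do one numeric check before handing in.

```bash
python3 - <<'E'
from h import *
for n,a,z,b in [("white",(288,178),71,(289,186)),("red",(490,150),63,(481,158)),("amber",(48,290),121,(84,291)),("dropper",(499,298),104,(491,298))]:
    f=lambda p,z:ray("top",(p[0]+.5)/2.7+179.5,(p[1]+.5)/2.7+129.5,z)[:2].round(1)
    print(n,f(a,z),f(b,9))
E
```

```text
white [570.6  81.1] [569.4  85.2]
red [ 598.3 -117.9] [ 597.6 -114.4]
amber [462.3 297.6] [462.3 295.3]
dropper [ 452.5 -119.5] [ 452.6 -122.4]
```

Every top is within about 4 mm of its holder's axis, so I'm handing in.

```bash
python3 -c "
from plant import ticket; print(ticket.close_job())"
```

```text
the job is handed in; nothing more can be done
None
```

I put all four containers back in their own holders, in the order you listed, and handed the job in at about 24 s of the 128 s. The hand-in reports no verdict, so what follows rests on my own last checks.

- **Placing:** in the final scene and top pictures each container stands upright inside its rim. Its top is within about 4 mm of the holder's axis, against roughly 10 mm of play on each side.
- **Bystanders:** the timer, the weighing boats and the two turquoise bottles look unmoved in the pictures; I did not measure them.
- **Robot:** the gripper is open and clear of everything, and the forces reported at the end of each move never passed about 4 N.
- **One disagreement:** a wrist picture taken right after I let go of the amber bottle put its cap about 9 mm off the holder's axis. A later wrist picture and the top camera both put it within 3 mm, so I take the first as a measuring error.

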